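# Send a bottle through the flapped infeed lane of the pass box

### The job

Stand the large capped bottle upright in the empty front pocket of the blue carrier, setting it down gently. Then slide the loaded carrier along the lane, nose first and without lifting it, through the sprung flap until it is completely inside and both flap leaves have swung shut behind it. Keep the bottle upright throughout and leave the other things on the bench where they are.

Things in the scene. Friction and masses are not known exactly. Their poses are not given: they have to be found in the camera images.
- bottle_center (a point): Centre (half-way up) of the large green-glass bottle with a paper band and aluminium cap, z up. 135 mm tall, 0.3 kg: body dia 56 mm up to 80 mm, shoulder to 95, neck dia 33 to 105, cap dia 36 from 105 to 135 mm above its foot (grip it there from above). It stands on the robot's side of the lane in a row with the jar and the slim bottle, in any order; it is the tallest.
- carrier_center (a point): Centre (half-way up) of the rigid blue open-topped carrier, 150 (x) x 78 (y) x 40 mm high, 0.25 kg empty. x points to its nose, towards the flap. It stands on the lane floor in front of the flap. Six small vials, no higher than the rim, are fixed in its rear half; the front half is the empty pocket. Push on the rear wall, 75 mm behind this point.
- pocket (a point): Centre of the inner floor of the carrier's front pocket, 4 mm above the carrier's underside, 37 mm ahead of the carrier's centre; axes as the carrier. The pocket is 68 mm long (x), 70 mm wide (y), 36 mm deep.
- lane: Fixed stainless lane, open at the top. Origin: on the bench, on the lane's centre line, in the plane of the shut flap; x points the way in, z up. Floor 4 mm above the bench; walls 110 mm apart inside, 8 mm thick, 60 mm high above the bench, from x = -230 mm (open end) to +250 mm, where a white box (85 mm high, 170 wide, 120 long) closes it.
- flap (a point): Top middle of the shut flap, 56 mm above the bench; axes as the lane. Two white leaves, 54 mm wide, 46 mm high, meet here, hinged upright at the side walls. They give only towards +x, 1 to 2 N each, and spring shut. They trail along the passing carrier's sides and shut once its rear wall is more than about 55 mm beyond the flap plane. Nothing spans the lane above.
- leaf_left (a joint): Opening angle (rad) of the flap leaf on the lane's +y side: 0 shut, up to 1.5 folded inward along the wall; a spring returns it to 0.
- leaf_right (a joint): The same for the leaf on the lane's -y side.
- jar: Bystander: squat capped jar, 60 mm in diameter, 65 mm tall, origin under its centre. Leave it alone.
- slim: Bystander: slim small bottle, 34 mm in diameter, 95 mm tall, origin under its centre. Leave it alone.
- dish: Bystander: round steel dish, 100 mm in diameter, 35 mm high, origin under its centre. Leave it alone.
Things that resemble listed ones, but are neither listed nor needed, are in the scene too. What is shaped like the part that bears bottle_center but yellow is not meant. Of the things that look like the part that bears carrier_center, take the one that is nearest to the robot's base at the start.

How it is judged:
By the outcome, as a careful person would: the job done as asked, in the order asked, and still so for the second after the job is handed in, with the robot touching nothing.
It also fails if it takes over 64 s, if anything falls off the work surface, if the arm or the gripper's body presses on something with over 40 N, if the wrist force passes 120 N, or if a joint passes its speed limit or range.

### The arm

A 6-joint arm with a two-finger parallel gripper is mounted at the origin on the work surface. World frame = base frame: x ahead of the robot, y to its left, z up, the work surface at z = 0. Lengths are in m, angles in rad, forces in N, time in s.
With the tool pointing down it reaches from about 0.425 to 0.95 m from the base axis. Payload 14.7 kg.
Tool frame: the origin (TCP) lies midway between the tips of the shut fingers; the grasp point (between the pads) lies 19 mm behind it (robot.tcp_to_grasp is the distance from the TCP to the grasp point, in m); z points along the fingers, y is the direction in which the jaws open and shut (so a half turn about z gives the same grasp; the last joint's range is limited). The gripper opens to 85 mm and grips with 20 to 120 N. Pads are 22 mm wide; open, the fingers measure 114 mm over their backs; the gripper's body (76 mm by 85 mm) begins 54 mm behind the grasp point. The pads swing forward as they close: fully open they stand 13 mm farther back than shut.
Start: joints at [1.207, 0.48, 1.596, -0, 1.065, -0.047], TCP at [0.202, 0.618, 0.207] pointing down, gripper open.
Joint ranges: [-2.75, 2.75], [-0.82, 2.05], [0.23, 2.67], [-1.56, 4.7], [0.09, 2.69], [-2.92, 2.92]. Speed limits (rad/s): [1.89, 1.89, 2.39, 3.01, 3.01, 3.01].

### API

Orientations are given as a unit quaternion [x, y, z, w].
In Python, from plant import robot gives the robot as it stands.
- The arm moves only by the shell command python3 -m pendant 'ROWS' [FORCE]. ROWS is a JSON object of lists of equal length, an entry for each row: "hand": the finger opening in mm, from 0 to 85.4; "travel": the shift along the world's x, y, z in mm, a list of three; "turn": the turn about the world's z in degrees. In form: {"hand": [hand, ...], "travel": [[tx, ty, tz], ...], "turn": [turn, ...]}. A call has exactly 8 rows; each row is the pose to reach, as a shift and turn from the pose commanded when the call began; what a row does not reach only later rows make up. A row lasts 1/8 s, in which the tool goes at most 62.5 mm and 10.7 degrees, less where a joint would pass 70% of its speed; a pose out of reach is approached as far as the arm can. A call with a gripper value outside its range is refused whole. The fingers move at their own pace and stop on an object; FORCE is the grip in N (left out, the last holds). Time passes only in rows, so rows that repeat a pose let the fingers close, or fill a call up. It gives the time, the measured TCP pose, the force and the opening at its end, in the units of the state.
- robot.observe(): the state, without advancing time (a new reading comes with each control period).
- robot.read_camera(name): name is "scene" or "side" or "wrist"; returns the picture (420x560x3 uint8, blue, green, red); there is no depth.
- robot.camera_model(name): a dict with "mtx" (3x3 intrinsics, pixels), "extrinsics" (4x4, takes a point from camera to world coordinates); the wrist camera has in their place "mount" (4x4, takes a point from camera to tool coordinates, whose origin is the TCP and whose axes are the flange's). Camera axes: x right, y up, looking along -z (the intrinsics and any distortion apply to the point x, -y, -z); pixel columns grow to the right and rows downward; lengths in m; the calibration is good to about 2 mm. A picture is of the moment at which its call begins: read the wrist's pose just before it. camera_model takes no time and is no camera call.
- robot.sign_off(): hands the job in, once; it reports no verdict.
Trained networks look in the newest picture that a camera, given by its name, has taken for a name from the list of things; names that differ only in an ending like _2 or _b are one class to them, and where a whole thing is asked for, a point or a joint stands for the part that bears it (a point fixed in the world has none). Each returns a list of dicts, best first, with "p" (0 to 1); they miss things now and then, are a little off and sometimes report something else, mostly with a low value. They report only what shows in the picture. A call takes as long as a camera call. They do not tell look-alikes from the thing itself.
- robot.trace(camera, thing): "region" (420x560 bool, what is visible of it) and "extent" ([left, top, right, bottom] in pixels, round what is visible of it).
The state is a dict: "time_s": time; "qpos": joint angles; "joint_velocities": joint speeds; "joint_efforts": joint torques, N m; "position": TCP position; "tcp_rot": TCP orientation; "contact_force": force on the tool from outside, world axes, zero at the start; "ft_torque": the same for the moment, N m; "width": opening from 0.0 (shut) to 1.0 (fully open).
Only numpy, scipy, OpenCV 4.12 (cv2) and the standard library are available. Lean on these libraries where they do the work, as an engineer would, in place of code of your own. Each camera call takes 0.05 s, during which the arm holds its last target. There are 200 camera calls.

## Working session

There is one attempt and no reset: what is moved stays moved. The work goes in short steps, Python scripts to look and compute and a shell command to move; the robot and the scene stay as the last step left them, time stands still between calls to the robot, and variables do not carry over. Pictures are saved under pics/ and viewed, about 8 in all and at most 12, crops included, and the job is handed in when it is done.

```bash
mkdir -p pics; ls
python3 - <<'E'
from plant import robot
import cv2,numpy as np
o=robot.observe();print(o['time_s'],o['position'],o['tcp_rot'],o['width'])
ims=[robot.read_camera(n) for n in("scene","side")]
for n,i in zip(("scene","side"),ims):
    cv2.imwrite(f'pics/{n}0.png',i)
    m=robot.camera_model(n);print(n,{k:np.round(v,4).tolist() if not isinstance(v,str) else v for k,v in m.items()})
    for t in("bottle_center","carrier_center","flap","lane","jar","slim","dish"):
        print(t,[(round(d['p'],2),d['extent']) for d in robot.trace(n,t)])
E
```

```text
pics
0.0 [0.20229146 0.61725295 0.20677264] [ 1.57736027e-01  9.87481128e-01 -5.91212230e-04 -1.37767899e-04] 1.0019808694372192
scene {'mtx': [[390.2209, 0.0, 275.9311], [0.0, 390.2209, 206.6464], [0.0, 0.0, 1.0]], 'extrinsics': [[-0.3267, -0.725, 0.6063, 1.05], [0.9451, -0.2549, 0.2045, 0.3071], [0.0063, 0.6399, 0.7685, 0.7508], [0.0, 0.0, 0.0, 1.0]]}
bottle_center [(0.95, [213.4, 121.5, 235.5, 175.0]), (0.91, [171.4, 131.6, 198.7, 184.9])]
carrier_center [(0.89, [280.5, 268.1, 363.5, 332.0]), (0.61, [182.5, 222.0, 256.6, 263.7])]
flap [(0.7, [0.0, 167.6, 261.2, 278.6])]
lane [(0.63, [1.7, 163.0, 258.3, 278.0]), (0.31, [160.8, 206.5, 176.4, 235.9])]
jar [(0.74, [296.7, 184.3, 322.0, 219.1])]
slim [(0.69, [236.5, 158.8, 247.1, 194.9])]
dish [(0.58, [360.9, 216.9, 405.9, 255.2])]
side {'mtx': [[542.4019, 0.0, 281.7415], [0.0, 542.4019, 212.9504], [0.0, 0.0, 1.0]], 'extrinsics': [[0.9455, 0.2139, -0.2455, 0.3122], [-0.3254, 0.646, -0.6905, -0.5643], [0.0109, 0.7328, 0.6804, 0.7464], [0.0, 0.0, 0.0, 1.0]]}
bottle_center [(0.85, [245.1, 313.2, 283.2, 396.0]), (0.57, [184.0, 287.1, 224.6, 365.4])]
carrier_center [(0.97, [291.1, 219.9, 371.0, 300.9]), (0.96, [279.4, 140.0, 345.2, 203.5])]
flap [(0.85, [280.6, 205.8, 554.6, 418.6]), (0.35, [292.7, 218.8, 371.8, 297.4])]
lane [(0.56, [283.0, 206.2, 551.7, 419.0]), (0.43, [248.1, 309.6, 284.8, 392.9])]
jar [(0.57, [195.0, 198.7, 228.6, 242.1])]
slim [(0.79, [218.3, 260.1, 243.8, 313.5]), (0.71, [186.4, 142.5, 234.3, 175.9]), (0.5, [249.1, 312.4, 287.2, 395.3])]
dish [(0.84, [188.9, 143.3, 235.0, 177.1])]
```

View pics/scene0.png

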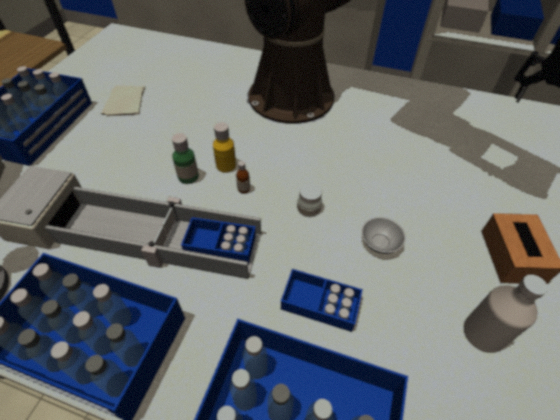

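View pics/side0.png

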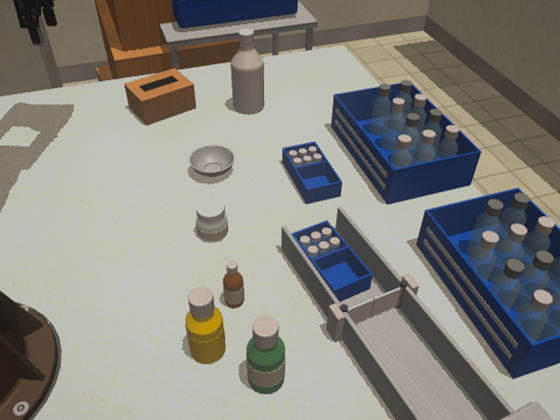

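The scene picture shows the green bottle at (185,158), with its yellow double at (224,147). The carrier in the lane is at (219,240) and its bench double at (322,299). In the side picture these are green (265,355), yellow (205,325), lane carrier (325,258) and double (312,172). I choose the green bottle, and the lane carrier because it is nearer the base.

```bash
cat > h.py <<'E'
from plant import robot
import cv2,numpy as np
from scipy.optimize import least_squares,minimize
from scipy.spatial.transform import Rotation as R
def model(n,o=None):
    m=robot.camera_model(n);K=np.array(m['mtx'])
    d=np.array(m.get('distortion',m.get('dist',np.zeros(5))),float)
    if 'extrinsics' in m: E=np.array(m['extrinsics'])
    else:
        T=np.eye(4);T[:3,:3]=R.from_quat(o['tcp_rot']).as_matrix();T[:3,3]=o['position'];E=T@np.array(m['mount'])
    return K,d,E
def proj(c,P):
    K,d,E=c;P=np.atleast_2d(P);q=(P-E[:3,3])@E[:3,:3]*[1,-1,-1]
    return cv2.projectPoints(q.reshape(-1,1,3),np.zeros(3),np.zeros(3),K,d)[0].reshape(-1,2)
def unproj(c,uv,z):
    K,d,E=c;u=cv2.undistortPoints(np.array(uv,float).reshape(-1,1,2),K,d).reshape(-1,2)
    r=np.c_[u[:,0],-u[:,1],-np.ones(len(u))]@E[:3,:3].T
    return E[:3,3]+r*((z-E[2,3])/r[:,2])[:,None]
a=np.linspace(0,2*np.pi,24,endpoint=False)
def ring(r,z):return np.c_[r*np.cos(a),r*np.sin(a),0*a+z]
BOT=np.vstack([ring(.028,0),ring(.028,.08),ring(.018,.105),ring(.018,.135)])
def extent(p):return np.r_[p.min(0),p.max(0)]
E
python3 - <<'E'
from h import *
print(robot.camera_model('scene').keys(),robot.camera_model('wrist'))
C=model('scene'),model('side')
def fit(M,ext,z=0):
    f=lambda x:np.r_[tuple(extent(proj(c,M+[x[0],x[1],z]))-e for c,e in zip(C,ext))]
    r=least_squares(f,[.4,0]);return r.x,np.round(r.fun,1)
print('green',fit(BOT,[[171.4,131.6,198.7,184.9],[245.1,313.2,283.2,396]]))
print('yellow',fit(BOT,[[213.4,121.5,235.5,175],[184,287.1,224.6,365.4]]))
J=np.vstack([ring(.03,0),ring(.03,.065)]);print('jar',fit(J,[[296.7,184.3,322,219.1],[195,198.7,228.6,242.1]]))
S=np.vstack([ring(.017,0),ring(.01,.095)]);print('slim',fit(S,[[236.5,158.8,247.1,194.9],[218.3,260.1,243.8,313.5]]))
print('carrier mid',[unproj(c,p,.035) for c,p in zip(C,([[219,241]],[[328,260]]))])
im=cv2.imread('pics/scene0.png');s=cv2.imread('pics/side0.png')
a=cv2.resize(im[120:290,140:280],None,fx=2.85,fy=3.5);b=cv2.resize(s[195:415,180:430],None,fx=1.6,fy=2.7)
cv2.imwrite('pics/c1.png',np.hstack([a,b[:595]]if a.shape[0]==595 else[cv2.resize(a,(399,594)),cv2.resize(b,(400,594))]))
E
```

```text
dict_keys(['mtx', 'extrinsics']) {'mtx': array([[365.06044463,   0.        , 276.14431033],
       [  0.        , 365.06044463, 209.82503158],
       [  0.        ,   0.        ,   1.        ]]), 'mount': array([[ 1.82304928e-04,  9.58158674e-01,  2.86237529e-01,
         7.22521428e-02],
       [ 9.99999775e-01, -3.59262043e-04,  5.65702046e-04,
        -4.93846376e-04],
       [ 6.44866601e-04,  2.86237362e-01, -9.58158524e-01,
        -1.67402479e-01],
       [ 0.00000000e+00,  0.00000000e+00,  0.00000000e+00,
         1.00000000e+00]])}
green (array([ 0.43685427, -0.14757751]), array([-0.1,  1. ,  0.1, -0.6, -0.7,  1.3,  0.6, -1.2]))
yellow (array([ 0.36536989, -0.07082523]), array([-1.6,  0.3,  0.2, -2.1, -0.3, -0.9,  0.2, -0.4]))
jar (array([0.43884395, 0.184553  ]), array([-1. , -1.9,  0.3, -0.6,  0.1, -2.5,  0.7,  0.5]))
slim (array([0.42624398, 0.00428464]), array([-0.5, -0.4,  1.9, -2.2,  3.6,  2. , -2. , -1.8]))
carrier mid [array([[0.62108432, 0.02976589, 0.035     ]]), array([[0.60674177, 0.01661835, 0.035     ]])]Traceback (most recent call last):
  File "<stdin>", line 14, in <module>
    return _nx.concatenate(arrs, 1, dtype=dtype, casting=casting)
           ~~~~~~~~~~~~~~~^^^^^^^^^^^^^^^^^^^^^^^^^^^^^^^^^^^^^^^
ValueError: all the input array dimensions except for the concatenation axis must match exactly, but along dimension 0, the array at index 0 has size 595 and the array at index 1 has size 594
```

Run:
```python
import cv2,numpy as np
im=cv2.imread('pics/scene0.png');s=cv2.imread('pics/side0.png')
a=cv2.resize(im[120:290,140:280],(420,510),interpolation=cv2.INTER_CUBIC);b=cv2.resize(s[190:360,250:376],(378,510),interpolation=cv2.INTER_CUBIC)
b2=cv2.resize(s[190:360,250:430],(540,510))
cv2.imwrite('pics/c1.png',np.hstack([a,b]))
```

```text
(no output)
```

View pics/c1.png

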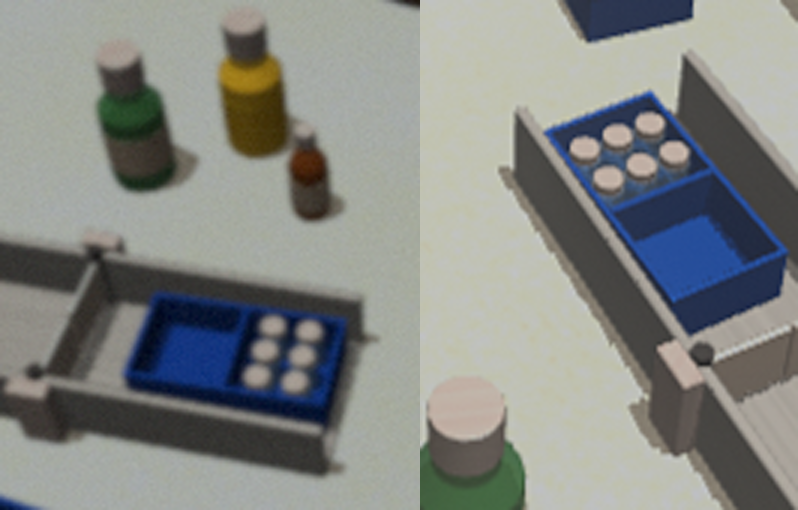

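Run:
```python
from h import *
C=model('scene'),model('side')
sc=[[190.7,217.7],[182.3,247.7],[250.7,260.7],[256,226]];si=[[333.3,290],[371,275],[327.3,221],[292.7,234]]
def tri(p,q,z):
    for c,x in zip(C,(p,q)):print(np.round(unproj(c,x,z)[:,:2],4).tolist())
tri(sc,si,.044)
print('lane ends');tri([[260.7,219],[248,264]],[[282.7,226],[339.3,207.7]],.06)
print('posts');tri([[172.3,203],[151,244]],[[344,308],[400,285]],.06)
loc=np.array([[.075,-.039],[.075,.039],[-.075,.039],[-.075,-.039]])
def pts(x):
    c,s=np.cos(x[2]),np.sin(x[2]);return np.c_[loc@np.array([[c,s],[-s,c]])+x[:2],np.full(4,.044)]
r=least_squares(lambda x:np.r_[(proj(C[0],pts(x))-sc).ravel(),(proj(C[1],pts(x))-si).ravel()],[.61,.02,-1.6])
c,s=np.cos(r.x[2]),np.sin(r.x[2])
print(r.x,np.degrees(r.x[2]),'pocket',r.x[:2]+.037*np.array([c,s]),np.round(r.fun,1))
```

```text
[[0.5886, -0.055], [0.6688, -0.0343], [0.6505, 0.1173], [0.5612, 0.0951]]
[[0.5857, -0.0552], [0.6592, -0.0455], [0.6396, 0.1007], [0.5663, 0.0888]]
lane ends
[[0.5504, 0.1028], [0.6687, 0.1193]]
[[0.5503, 0.0989], [0.6675, 0.112]]
posts
[[0.5742, -0.1068], [0.691, -0.0938]]
[[0.5813, -0.1053], [0.6869, -0.0918]]
[ 0.61476555  0.02675689 -1.42281111] -81.52107190223033 pocket [ 0.62022104 -0.00983871] [ 1.  -0.2 -2.1 -2.5 -3.2 -4.5 -0.6  1.3  0.4 -1.1  1.7 -2.4  0.1 -2.4
 -1.8 -2.2]
```

```bash
python3 -m pendant '{"hand":[85,85,85,85,85,85,85,85],"travel":[[35,-36,6],[70,-72,12],[105,-108,18],[140,-144,24],[175,-180,30],[210,-216,36],[245,-252,42],[278,-287,50]],"turn":[-8,-16,-24,-32,-40,-48,-56,-64]}'; python3 -m pendant '{"hand":[85,85,85,85,85,85,85,85],"travel":[[-5,-60,0],[-10,-120,0],[-15,-180,0],[-20,-240,0],[-25,-300,0],[-30,-360,0],[-35,-420,0],[-43,-478,0]],"turn":[0,0,0,0,0,0,0,0]}'
python3 - <<'E'
from h import *
o=robot.observe();im=robot.read_camera('wrist');cv2.imwrite('pics/w1.png',im)
print(o['position'],R.from_quat(o['tcp_rot']).as_matrix().round(3).tolist(),o['qpos'])
c=model('wrist',o)
for d in robot.trace('wrist','bottle_center'):
    e=d['extent'];f=lambda x:extent(proj(c,BOT+[x[0],x[1],0]))-e
    r=least_squares(f,[.437,-.148]);print(d['p'],np.round(e),r.x,np.round(r.fun,1))
E
```

```text
time_s: 1.8
position: [0.4815, 0.3293, 0.2576]
tcp_rot: [0.659, 0.752, 0.0, 0.0]
contact_force: [0.1, 0.7, -0.1]
width: 0.998
time_s: 2.8
position: [0.4372, -0.1494, 0.2577]
tcp_rot: [0.657, 0.754, 0.0, 0.0]
contact_force: [1.3, 0.1, 0.1]
width: 0.995
[ 0.43719932 -0.14941148  0.25770953] [[-0.136, 0.991, 0.001], [0.991, 0.136, -0.0], [-0.0, 0.001, -1.0]] [-3.94972868e-01  1.57861164e-01  1.94515565e+00  5.60251951e-05
  1.03762517e+00 -5.31835870e-01]
0.72 [248. 143. 307. 211.] [ 0.43919657 -0.14874499] [ 0.5 -2.4 -0.5  1.9]
0.64 [171.  47. 246. 112.] [ 0.36504017 -0.06943842] [-0.4 -0.3  0.5  0.3]
```

View pics/w1.png

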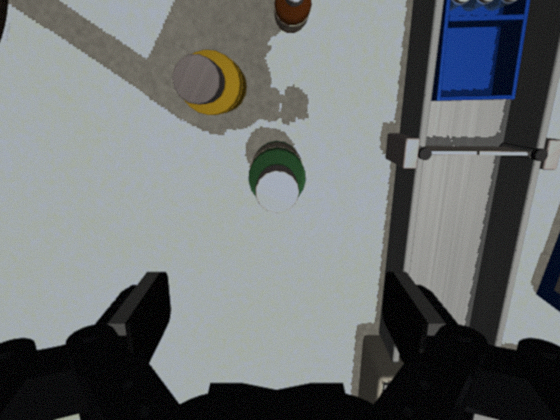

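The bottle was measured at about (0.438, -0.149), which agrees with the first fit. The picture shows it at (277,185) between the jaws' lines, the yellow one well clear at (210,80), and the flap at (425–533,153).

```bash
python3 -m pendant '{"hand":[85,85,85,85,85,85,85,85],"travel":[[1,1,-25],[1,1,-50],[1,1,-75],[1,1,-100],[1,1,-120],[1,1,-140],[1,1,-156],[1,1,-156]],"turn":[0,0,0,0,0,0,0,0]}'; python3 -m pendant '{"hand":[30,30,30,30,30,30,30,30],"travel":[[0,0,0],[0,0,0],[0,0,0],[0,0,0],[0,0,0],[0,0,0],[0,0,0],[0,0,0]],"turn":[0,0,0,0,0,0,0,0]}' 40
python3 - <<'E'
from h import *
o=dict(robot.observe());print(o['position'],o['width']*85.4)
o['position']=np.array([.4372,-.1494,.2577]);o['tcp_rot']=[0.657,.754,0,0]
c=model('wrist',o)
k=unproj(c,[[425,153],[533,153]],.056);n=unproj(c,[[435,98],[516,100]],.044)
print('flap',k,k.mean(0));print('nose',n,n.mean(0),np.linalg.norm(n[1]-n[0]))
E
```

```text
time_s: 3.9
position: [0.4379, -0.1458, 0.1007]
tcp_rot: [0.657, 0.754, -0.0, -0.001]
contact_force: [-0.1, 0.6, 0.3]
width: 0.999
time_s: 4.9
position: [0.4389, -0.1466, 0.1022]
tcp_rot: [0.657, 0.754, 0.0, 0.001]
contact_force: [-2.4, -0.7, 11.1]
width: 0.401
[ 0.43885212 -0.14659431  0.10216698] 34.238574252511356
flap [[ 0.58317822 -0.10752562  0.056     ]
 [ 0.69103034 -0.09260281  0.056     ]] [ 0.63710428 -0.10006422  0.056     ]
nose [[ 0.5842774  -0.05376487  0.044     ]
 [ 0.66496632 -0.0445329   0.044     ]] [ 0.62462186 -0.04914888  0.044     ] 0.0812153380189498
```

```bash
python3 -m pendant '{"hand":[30,30,30,30,30,30,30,30],"travel":[[0,0,5],[0,0,15],[0,0,30],[0,0,45],[0,0,60],[0,0,75],[0,0,90],[0,0,90]],"turn":[0,0,0,0,0,0,0,0]}'; python3 -m pendant '{"hand":[30,30,30,30,30,30,30,30],"travel":[[15,11,0],[45,34,0],[75,56,0],[105,79,0],[135,101,0],[160,120,0],[175,130,0],[181,135,0]],"turn":[0,0,0,0,0,0,0,0]}';python3 -m pendant '{"hand":[30,30,30,30],"travel":[[0,0,0],[0,0,0],[0,0,0],[0,0,0]],"turn":[0,0,0,0]}' | tail -1
python3 - <<'E'
from h import *
import json
o=robot.observe();print(o['position'],o['width'],o['contact_force'])
ims={n:robot.read_camera(n) for n in('scene','side','wrist')}
for n,i in ims.items():cv2.imwrite(f'pics/p_{n}.png',i)
C=[model(n,o) for n in ims]
for n,c in zip(ims,C):
    for t in('bottle_center','carrier_center'):
        print(n,t,[(round(d['p'],2),np.round(d['extent']).tolist()) for d in robot.trace(n,t)])
a=cv2.resize(ims['side'][170:320,260:390],(390,450));b=ims['wrist'][:420,160:560]
b=cv2.resize(b,(400,420));a=cv2.resize(a,(364,420));cv2.imwrite('pics/c2.png',np.hstack([a,b]))
E
```

```text
time_s: 5.9
position: [0.4392, -0.1466, 0.1927]
tcp_rot: [0.657, 0.754, 0.0, 0.001]
contact_force: [1.0, 0.2, -1.7]
width: 0.394
time_s: 6.9
position: [0.6198, -0.0106, 0.1907]
tcp_rot: [0.657, 0.754, -0.0, -0.0]
contact_force: [-0.2, 0.0, -2.3]
width: 0.398
[ 0.61982953 -0.01059253  0.1907003 ] 0.3981999978487559 [-0.24571331  0.00940983 -2.25773365]
scene bottle_center [(0.88, [214.0, 122.0, 236.0, 172.0]), (0.55, [180.0, 171.0, 212.0, 232.0])]
scene carrier_center [(0.81, [282.0, 268.0, 362.0, 329.0]), (0.78, [181.0, 220.0, 258.0, 262.0])]
side bottle_center [(0.71, [185.0, 284.0, 224.0, 365.0]), (0.62, [326.0, 173.0, 368.0, 258.0])]
side carrier_center [(0.73, [284.0, 143.0, 337.0, 202.0]), (0.67, [292.0, 223.0, 372.0, 297.0])]
wrist bottle_center [(0.97, [0.0, 173.0, 50.0, 242.0]), (0.83, [224.0, 167.0, 326.0, 326.0])]
wrist carrier_center [(0.72, [224.0, 47.0, 322.0, 204.0])]invalid input
```

View pics/c2.png

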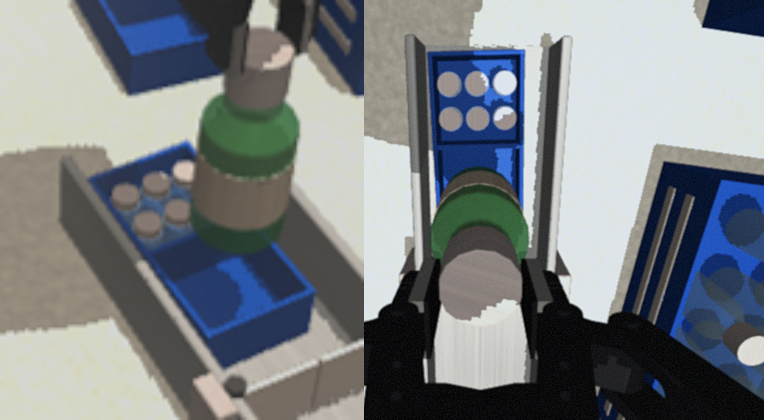

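The left crop shows the bottle hanging above the front pocket, slightly to the rear of it. The right crop shows the wrist view, with the rear rim corners at wrist pixels (225,52) and (320,49).

Run:
```python
from h import *
o=robot.observe();print(o['time_s'],o['position'])
c=model('wrist',o);q=unproj(c,[[225,52],[320,49]],.044);print('rear',q,q.mean(0),np.linalg.norm(q[1]-q[0]))
l=np.array([.136,-.9907]);print('pocket wrist',q.mean(0)[:2]+.112*l)
q=unproj(c,[[233,144],[317,144]],.044);print('divider',q.mean(0),q.mean(0)[:2]+.036*l)
C=model('scene'),model('side');E=([180,171,212,232],[326,173,368,258])
for z in(.088,):
    f=lambda x:np.r_[tuple((extent(proj(k,BOT+[x[0],x[1],z]))-e)[[0,2,3]] for k,e in zip(C,E))]
    r=least_squares(f,[.62,-.01]);print('bottle',r.x,r.fun.round(1))
    for k,e in zip(C,E):
        r=least_squares(lambda x:(extent(proj(k,BOT+[x[0],x[1],z]))-e)[[0,2,3]],[.62,-.01]);print(r.x)
```

```text
7.35 [ 0.61915852 -0.01179729  0.19160178]
rear [[0.56414874 0.09089745 0.044     ]
 [0.63882989 0.10338425 0.044     ]] [0.60148931 0.09714085 0.044     ] 0.07571785871531217
pocket wrist [ 0.61672131 -0.01381755]
divider [0.61347882 0.02432781 0.044     ] [ 0.61837482 -0.01133739]
bottle [ 0.62191214 -0.00802463] [-0.1  1.2  0.9  1.6 -1.4  1.3]
[ 0.62010166 -0.01005722]
[ 0.62294798 -0.00551971]
```

```bash
python3 -m pendant '{"hand":[30,30,30,30,30,30,30,30],"travel":[[-1,-2,-10],[-1,-2,-22],[-1,-2,-34],[-1,-2,-44],[-1,-2,-52],[-1,-2,-58],[-1,-2,-64],[-1,-2,-68]],"turn":[0,0,0,0,0,0,0,0]}'
python3 - <<'E'
from h import *
o=robot.observe();print(o['position'])
i=robot.read_camera('side');j=robot.read_camera('scene')
cv2.imwrite('pics/c3.png',np.hstack([cv2.resize(i[190:320,270:400],(400,400)),cv2.resize(j[150:280,140:270],(400,400))]))
E
```

```text
time_s: 8.35
position: [0.6185, -0.0133, 0.1231]
tcp_rot: [0.657, 0.754, -0.0, 0.0]
contact_force: [0.6, 0.1, -1.3]
width: 0.395
[ 0.61850493 -0.01334742  0.12313382]
```

View pics/c3.png

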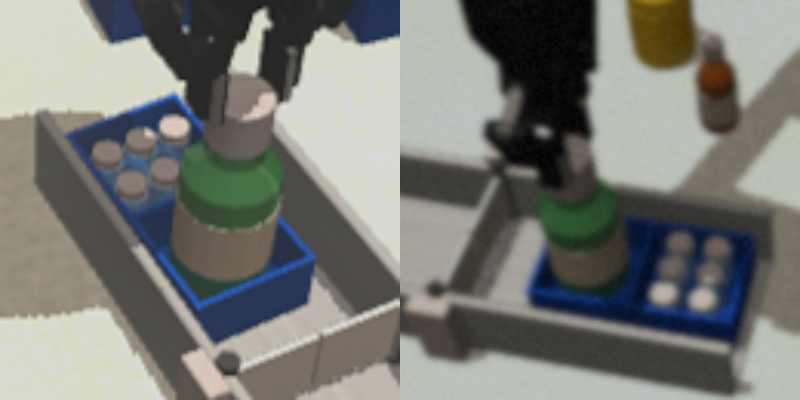

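The bottle is inside the pocket's rim in both views, with no contact force. Now I set it down slowly.

```bash
python3 -m pendant '{"hand":[30,30,30,30,30,30,30,30],"travel":[[0,0,-2],[0,0,-4],[0,0,-6],[0,0,-8],[0,0,-9],[0,0,-10],[0,0,-11],[0,0,-11]],"turn":[0,0,0,0,0,0,0,0]}';python3 -m pendant '{"hand":[30,30,30,30,30,30,30,30],"travel":[[0,0,-0.5],[0,0,-0.5],[0,0,-1],[0,0,-1],[0,0,-1.5],[0,0,-1.5],[0,0,-1.5],[0,0,-1.5]],"turn":[0,0,0,0,0,0,0,0]}'
```

```text
time_s: 9.45
position: [0.6184, -0.0133, 0.1123]
tcp_rot: [0.657, 0.754, -0.0, -0.0]
contact_force: [0.3, -0.1, -3.3]
width: 0.395
time_s: 10.45
position: [0.6185, -0.0133, 0.1109]
tcp_rot: [0.657, 0.754, 0.0, 0.0]
contact_force: [0.2, 0.1, -2.4]
width: 0.396
```

```bash
python3 -m pendant '{"hand":[30,30,30,30,30,30,30,30],"travel":[[0,0,-0.5],[0,0,-0.5],[0,0,-1],[0,0,-1],[0,0,-1.5],[0,0,-1.5],[0,0,-1.5],[0,0,-1.5]],"turn":[0,0,0,0,0,0,0,0]}'
```

```text
time_s: 11.45
position: [0.6188, -0.0134, 0.1103]
tcp_rot: [0.657, 0.754, 0.0, 0.0]
contact_force: [-3.2, -1.0, 12.2]
width: 0.395
```

```bash
python3 -m pendant '{"hand":[30,30,37,42,50,65,85,85],"travel":[[0,0,0.5],[0,0,0.7],[0,0,0.7],[0,0,0.7],[0,0,0.7],[0,0,0.7],[0,0,0.7],[0,0,0.7]],"turn":[0,0,0,0,0,0,0,0]}'; python3 -m pendant '{"hand":[85,85,85,85,85,85,85,85],"travel":[[0,0,5],[0,0,15],[0,0,30],[0,0,50],[0,0,70],[0,0,90],[0,0,110],[0,0,110]],"turn":[0,0,0,0,0,0,0,0]}'
python3 - <<'E'
from h import *
o=robot.observe();i=robot.read_camera('wrist');print(o['position'],o['width'])
cv2.imwrite('pics/w2.png',i)
E
```

```text
time_s: 12.45
position: [0.6185, -0.0133, 0.1101]
tcp_rot: [0.657, 0.754, 0.0, 0.0]
contact_force: [0.2, 0.6, -0.2]
width: 0.995
time_s: 13.45
position: [0.6196, -0.0134, 0.2225]
tcp_rot: [0.657, 0.754, 0.001, 0.001]
contact_force: [1.1, 1.2, -0.2]
width: 0.991
[ 0.61960094 -0.01341204  0.22250662] 0.9906345595754741
```

View pics/w2.png

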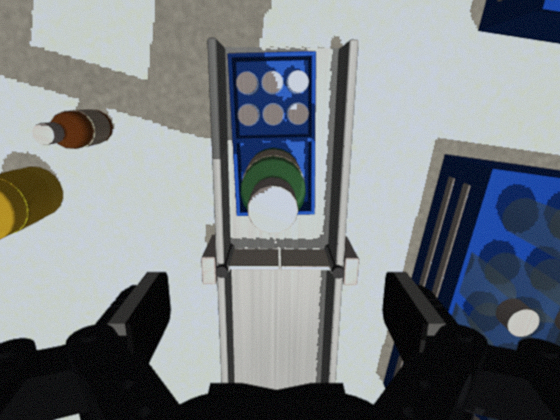

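The bottle stands upright in the pocket. The flap knobs are at (225,270) and (338,270), and the carrier's rear rim runs from (229,55) to (315,53).

Run:
```python
from h import *
o=robot.observe();c=model('wrist',o)
for n,p,z in(('knobs',[[225,270],[338,270]],.056),('nose',[[238,213],[314,213]],.044),('rear',[[229,55],[315,53]],.044),('wall end inner',[[218,41],[348,41]],.06)):
    q=unproj(c,p,z)[:,:2];print(n,q.round(4).tolist(),q.mean(0).round(4),np.linalg.norm(q[1]-q[0]).round(4),np.degrees(np.arctan2(*(q[1]-q[0])[::-1])).round(1))
```

```text
knobs [[0.5811, -0.1097], [0.6931, -0.0943]] [ 0.6371 -0.102 ] 0.1131 7.8
nose [[0.5869, -0.0524], [0.6612, -0.0422]] [ 0.624  -0.0473] 0.0751 7.8
rear [[0.5636, 0.0903], [0.6378, 0.1022]] [0.6007 0.0962] 0.0751 9.1
wall end inner [[0.5556, 0.0982], [0.6619, 0.1129]] [0.6088 0.1055] 0.1073 7.9
```

```bash
python3 -m pendant '{"hand":[85,60,40,40,40,40,40,40],"travel":[[-3,18,0],[-8,50,0],[-14,85,0],[-19,120,0],[-24,149,0],[-24,149,0],[-24,149,-20],[-24,149,-60]],"turn":[0,0,0,0,0,0,0,0]}'; python3 -m pendant '{"hand":[40,40,40,40,40,40,40,40],"travel":[[0,0,-30],[0,0,-60],[0,0,-90],[0,0,-115],[0,0,-130],[0,0,-138],[0,0,-142],[0,0,-142]],"turn":[0,0,0,0,0,0,0,0]}'
python3 - <<'E'
from h import *
o=robot.observe();print(o['position'],o['width']*85.4)
i=robot.read_camera('wrist');j=robot.read_camera('scene')
cv2.imwrite('pics/c4.png',np.hstack([i[:,60:460],cv2.resize(j[130:290,140:290],(394,420))]))
E
```

```text
time_s: 14.5
position: [0.5953, 0.1358, 0.1603]
tcp_rot: [0.657, 0.754, 0.001, 0.001]
contact_force: [-0.4, -0.2, -0.9]
width: 0.474
time_s: 15.5
position: [0.5947, 0.1357, 0.0185]
tcp_rot: [0.657, 0.754, 0.0, 0.0]
contact_force: [-0.1, -0.5, -0.5]
width: 0.47
[0.59474061 0.13569467 0.01846076] 40.17843146069396
```

View pics/c4.png

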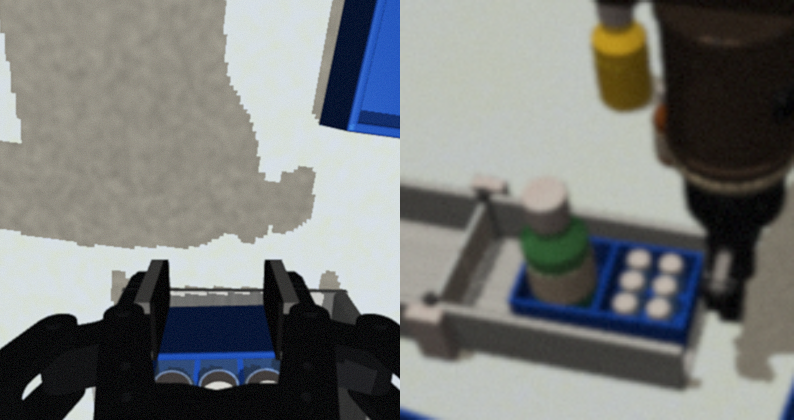

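The fingers are behind the carrier's rear wall, inside its width, and the bottle stands straight. I narrow the hand a little and begin pushing.

```bash
python3 -m pendant '{"hand":[28,28,28,28,28,28,28,28],"travel":[[4,-8,-1],[5,-16,-1],[6,-20,-1],[6.5,-24,-1],[7,-28,-1],[7.6,-33,-1],[8.3,-38.5,-1],[9,-44,-1]],"turn":[0,0,0,0,0,0,0,0]}'; python3 -m pendant '{"hand":[28,28,28,28,28,28,28,28],"travel":[[0.8,-6,0],[1.6,-12,0],[2.5,-18,0],[3.3,-24,0],[4.1,-30,0],[5,-36,0],[5.8,-42,0],[6.6,-48,0]],"turn":[0,0,0,0,0,0,0,0]}'
python3 - <<'E'
from h import *
o=robot.observe();print(o['position'],o['contact_force'],o['width']*85.4)
i=robot.read_camera('side');j=robot.read_camera('scene')
cv2.imwrite('pics/c5.png',np.hstack([cv2.resize(i[170:400,260:480],(400,420)),cv2.resize(j[130:290,130:280],(394,420))]))
E
```

```text
time_s: 16.6
position: [0.6035, 0.0913, 0.0171]
tcp_rot: [0.657, 0.754, -0.0, -0.0]
contact_force: [0.1, 1.4, 1.4]
width: 0.331
time_s: 17.6
position: [0.6103, 0.0442, 0.0173]
tcp_rot: [0.657, 0.754, 0.0, -0.0]
contact_force: [-0.6, 12.0, 4.3]
width: 0.337
[0.61030139 0.04422081 0.01728217] [-0.63400847 12.04561314  4.27383783] 28.75714037596152
```

View pics/c5.png

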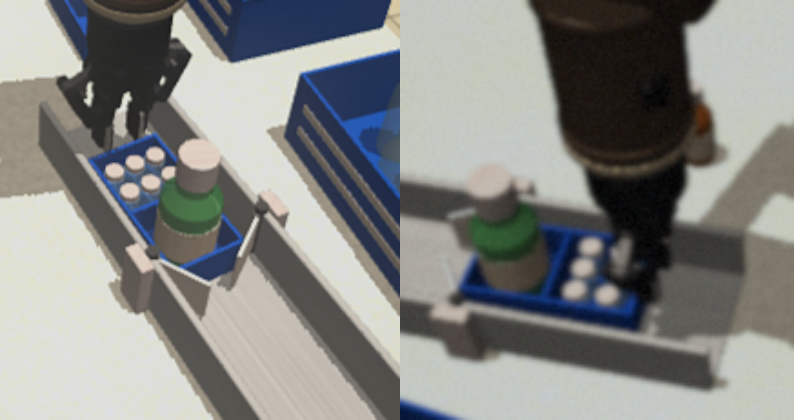

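The carrier is moving straight, its nose has opened both leaves, and the bottle is upright. I continue the push.

```bash
for k in 1; do python3 -m pendant '{"hand":[28,28,28,28,28,28,28,28],"travel":[[0.8,-6,0],[1.7,-12,0],[2.5,-18,0],[3.4,-25,0],[4.4,-32,0],[5.4,-39,0],[6.3,-46,0],[7.4,-54,0]],"turn":[0,0,0,0,0,0,0,0]}'; done; python3 -m pendant '{"hand":[28,28,28,28,28,28,28,28],"travel":[[1,-7,0],[1.9,-14,0],[2.9,-21,0],[3.9,-28,0],[4.8,-35,0],[5.8,-42,0],[6.8,-49,0],[7.7,-56,0]],"turn":[0,0,0,0,0,0,0,0]}'
python3 -m pendant '{"hand":[28,28,28,28,28,28,28,28],"travel":[[1,-7,0],[1.9,-14,0],[2.9,-21,0],[3.9,-28,0],[4.8,-35,0],[5.8,-42,0],[6.8,-49,0],[7.7,-56,0]],"turn":[0,0,0,0,0,0,0,0]}'
python3 - <<'E'
from h import *
o=robot.observe();print(o['position'],o['contact_force'])
i=robot.read_camera('side');j=robot.read_camera('scene')
cv2.imwrite('pics/c6.png',np.hstack([cv2.resize(i[190:420,290:510],(400,420)),cv2.resize(j[120:290,50:240],(394,420))]))
E
```

```text
time_s: 18.7
position: [0.6176, -0.0104, 0.0173]
tcp_rot: [0.657, 0.754, 0.0, -0.0]
contact_force: [-0.0, 6.2, 3.8]
width: 0.328
time_s: 19.7
position: [0.6252, -0.0664, 0.0172]
tcp_rot: [0.657, 0.754, 0.0, -0.0]
contact_force: [-0.8, 6.3, 4.1]
width: 0.327
time_s: 20.7
position: [0.6328, -0.1224, 0.0172]
tcp_rot: [0.657, 0.754, 0.0, -0.0]
contact_force: [-0.9, 6.0, 4.2]
width: 0.327
[ 0.63276377 -0.12240757  0.01724209] [-0.91228298  5.99906721  4.21757758]
```

View pics/c6.png

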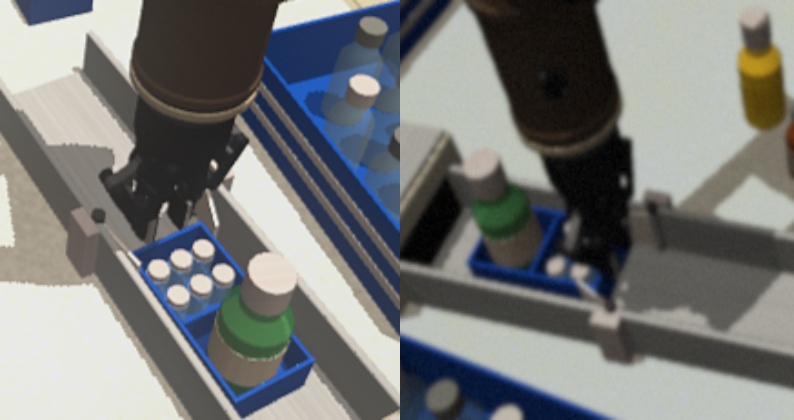

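```bash
python3 -m pendant '{"hand":[28,28,28,28,28,28,28,28],"travel":[[1,-7,0],[2.1,-15,0],[3.2,-23,0],[4.3,-31,0],[5.2,-38,0],[6.1,-44,0],[6.6,-48,0],[6.9,-50,0]],"turn":[0,0,0,0,0,0,0,0]}'
python3 - <<'E'
from h import *
o=robot.observe();print(o['position'],o['contact_force'])
i=robot.read_camera('side');j=robot.read_camera('scene')
cv2.imwrite('pics/c7.png',np.hstack([cv2.resize(i[190:420,310:530],(400,420)),cv2.resize(j[120:290,20:210],(394,420))]))
E
```

```text
time_s: 21.8
position: [0.6397, -0.1724, 0.0172]
tcp_rot: [0.657, 0.754, 0.0, -0.0]
contact_force: [-0.4, 5.5, 4.9]
width: 0.331
[ 0.63969505 -0.17244195  0.01718012] [-0.37183396  5.53180262  4.8707534 ]
```

View pics/c7.png

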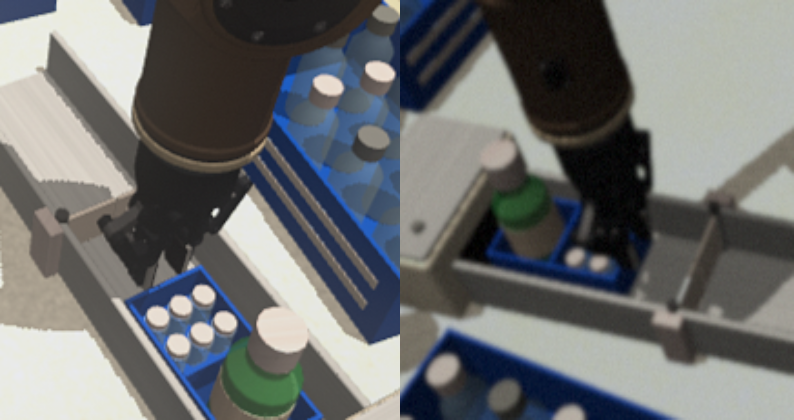

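The flap has shut behind the fingers. The bottle is upright and the nose is still clear of the box. I lift straight up after easing back slightly.

```bash
python3 -m pendant '{"hand":[28,28,28,28,28,28,28,28],"travel":[[-0.3,2,0],[-0.3,2,2],[-0.3,2,12],[-0.3,2,30],[-0.3,2,55],[-0.3,2,90],[-0.3,2,135],[-0.3,2,180]],"turn":[0,0,0,0,0,0,0,0]}'
python3 -m pendant '{"hand":[28,28,28,28,28,28,28,28],"travel":[[0,20,20],[-3,60,30],[-10,110,40],[-20,160,40],[-30,210,40],[-40,250,40],[-40,250,40],[-40,250,40]],"turn":[0,0,0,0,0,0,0,0]}'
python3 - <<'E'
from h import *
o=robot.observe();print(o['position'],o['contact_force'])
i=robot.read_camera('side');j=robot.read_camera('scene')
for n in('side','scene'):
  for t in('bottle_center','carrier_center','jar','slim','dish'):print(n,t,[(round(d['p'],2),np.round(d['extent']).tolist()) for d in robot.trace(n,t)])
cv2.imwrite('pics/c8.png',np.hstack([cv2.resize(i[190:420,310:530],(400,420)),cv2.resize(j[120:290,20:210],(394,420))]))
E
```

```text
time_s: 22.9
position: [0.6394, -0.1704, 0.2]
tcp_rot: [0.657, 0.754, 0.0, 0.001]
contact_force: [0.4, -0.1, -1.4]
width: 0.327
time_s: 23.9
position: [0.5992, 0.08, 0.2374]
tcp_rot: [0.657, 0.754, -0.0, 0.0]
contact_force: [-0.1, -0.5, -0.5]
width: 0.328
[0.59922299 0.08001154 0.23737897] [-0.07625412 -0.48571331 -0.46579148]
side bottle_center [(0.91, [181.0, 286.0, 225.0, 362.0]), (0.88, [424.0, 354.0, 479.0, 419.0])]
side carrier_center [(0.96, [377.0, 333.0, 486.0, 419.0])]
side jar [(0.58, [198.0, 196.0, 230.0, 244.0])]
side slim [(0.93, [221.0, 260.0, 244.0, 309.0]), (0.65, [371.0, 284.0, 403.0, 315.0])]
side dish [(0.89, [188.0, 142.0, 234.0, 176.0]), (0.7, [346.0, 301.0, 371.0, 324.0])]
scene bottle_center [(0.93, [58.0, 178.0, 100.0, 225.0]), (0.75, [212.0, 125.0, 226.0, 172.0]), (0.31, [161.0, 207.0, 179.0, 236.0])]
scene carrier_center [(0.96, [62.0, 203.0, 143.0, 238.0]), (0.55, [281.0, 274.0, 362.0, 331.0])]
scene jar [(0.57, [296.0, 186.0, 323.0, 218.0])]
scene slim [(0.57, [235.0, 162.0, 249.0, 195.0])]
scene dish [(0.83, [362.0, 217.0, 408.0, 256.0])]
```

View pics/c8.png

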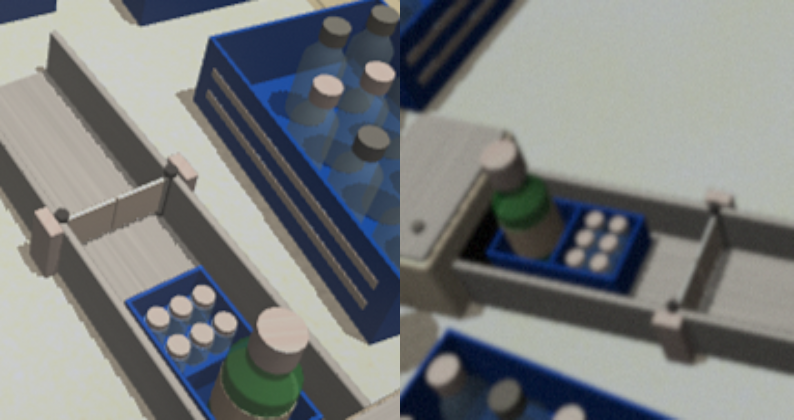

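Both leaves are shut and the carrier is inside. The bottle looks leaned in the scene view, probably from perspective, so I check that numerically before handing in.

Run:
```python
from h import *
C=model('scene'),model('side')
l=np.array([.1366,-.9906]);tcp=np.array([.6397,-.1724]);b=tcp+l*(.011+.112)
print('expected bottle',b)
for c,n in zip(C,('scene','side')):print(n,proj(c,[[*b,.143],[*b,.113],[*b,.06]]).round(1).tolist())
im=robot.read_camera('scene');im2=robot.read_camera('side')
for img,c in((im,C[0]),(im2,C[1])):
    p=proj(c,ring(.018,.143)+[*b,0]);cv2.polylines(img,[p.astype(np.int32)],True,(0,0,255));p=proj(c,ring(.028,.088)+[*b,0]);cv2.polylines(img,[p.astype(np.int32)],True,(0,0,255))
cv2.imwrite('pics/c9.png',np.hstack([cv2.resize(im[150:260,30:140],(400,400),interpolation=0),cv2.resize(im2[290:420,380:510],(400,400),interpolation=0)]))
print(robot.observe()['time_s'])
```

```text
expected bottle [ 0.6565018 -0.2942438]
scene [[67.0, 183.2], [72.6, 192.7], [81.7, 208.1]]
side [[465.6, 367.4], [460.0, 379.9], [450.9, 400.3]]
24.6
```

An upright bottle's cap top would project to (67,183) in scene and (466,367) in side. I observed it at (69,181) and (466,371), so it is upright.

```bash
python3 -c "
from plant import robot
print(robot.sign_off(),robot.observe()['contact_force'])"
```

```text
the job is handed in; nothing more can be done
the job is handed in; nothing more can be done
```

The green bottle is standing upright in the carrier's front pocket. The carrier is fully inside the lane, with both flap leaves shut behind it. I handed the job in at about 24.6 s on the robot's clock; sign-off gives no verdict.

- **Placing:** I gripped the bottle by its cap and lowered it into the pocket in small steps. The tool read about 12 N at touchdown, then I released it.
- **Pushing:** I slid the carrier nose first with two partly open fingers on its rear wall. The readings during the push were about 6–12 N. I stopped with the rear wall an estimated 80 mm past the flap, then lifted the hand straight up and withdrew.

**Last checks:**
- **Flap and carrier:** the pictures show both leaves shut, the carrier straight, and the nose short of the white box.
- **Bottle:** its cap is within about 4 px of where an upright bottle would appear, in both cameras.
- **Bystanders:** the jar, slim bottle and dish, and the yellow double, were found within a few pixels of where they started, apart from the yellow double's right edge in the scene view, about 10 px in. The carrier double was within a few pixels too, but only the scene camera picked it out.
- **Robot:** it was touching nothing, with a force reading under 1 N.

**What disagreed or was missed:**
- I measured about 209 mm from the flap to the lane's open end, not the stated 230 mm. I worked from the flap as I saw it, and it did close behind the carrier.
- The viewer's 12-picture limit stopped me from seeing a final overlay, so the upright check rests on numbers and the previous picture.

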